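Set a sine bar to a steeper angle by changing the block under its roller

ROBOT

A 6-joint arm with a two-finger parallel gripper is mounted at the origin on a cart in front of the work surface, level with it; the furniture and walls round the work are solid. World frame = base frame: x ahead of the robot, y to its left, z up, the work surface at z = 0. Lengths are in m, angles in rad, forces in N, time in s.
With the tool pointing down it reaches from about 0.325 to 1 m from the base axis. Payload 5.1 kg.
Tool frame: the origin (TCP) lies midway between the tips of the shut fingers; the grasp point (between the pads) lies 19 mm behind it; z points along the fingers, y is the line along which they close (so a half turn about z gives the same grasp; the last joint's range is limited). The gripper opens to 85 mm and grips with 20 to 120 N. Pads are 22 mm wide; open, the fingers measure 114 mm over their backs; the gripper's body (76 mm by 85 mm) begins 54 mm behind the grasp point. The pads swing forward as they close: fully open they stand 13 mm farther back than shut.
Start: joints at [-1.233, 0.124, 1.65, -0, 1.367, -0.083], TCP at [0.265, -0.593, 0.231] pointing down, gripper open.
Joint ranges: [-2.61, 2.61], [-1.02, 2.33], [0.03, 2.71], [-1.35, 4.49], [0.32, 2.68], [-2.91, 2.91]. Speed limits (rad/s): [2.57, 2.57, 3.14, 3.14, 3.14, 3.14].

INTERFACE

Orientations are given as [roll, pitch, yaw] about the fixed x, y, z axes, in that order (R = Rz(yaw) Ry(pitch) Rx(roll)).
In Python, from station import arm, cams gives the robot as it stands.
- The arm moves only by the tool move_arm, never from a script. Its argument "increments" is text: rows parted by semicolons, each of 6 numbers parted by spaces: the shift along the world's x, y, z normalised to -1 to 1, where 1 is 0.5 m, then the turn, a rotation vector about the world's x, y, z normalised to -1 to 1, where 1 is 2 rad. In form: x y z rx ry rz; .... A call has 1 to 5 rows; each row is the pose to reach, as a shift and turn from the pose commanded when the call began; what a row does not reach only later rows make up. A row lasts 1/12 s, in which the tool goes at most 41.7 mm and 7.16 degrees, less where a joint would pass 70% of its speed; a pose out of reach is approached as far as the arm can. A call with a number of a shift or a turn outside -1 to 1 is refused whole. A call with a gripper value outside its range is refused whole. "grip" is the opening, from 0 (shut) to 1 (fully open), set as the call begins (left out, the last holds). The fingers move at their own pace and stop on an object; "newtons" is the grip in N (left out, the last holds). Time passes only in rows, so rows that repeat a pose let the fingers close. It gives the time, the measured TCP pose, the force, the opening and the grip force at its end, in the units of the state.
- arm.read_state(): the state, without advancing time (a new reading comes with each control period).
- cams.grab_frame(name): name is "scene" or "top" or "wrist"; returns a dict with "img" (384x512x3 uint8, blue, green, red), "fovy" (degrees; the focal length in pixels is half the picture's height over the tangent of half this angle, whatever the lens; pixels are square), "cx", "cy" (the principal point, pixels), "position" and "orientation" of the camera in the world; the wrist camera has in their place "T_tool_cam" (4x4, takes a point from camera to tool coordinates, whose origin is the TCP and whose axes are the flange's). Camera axes: x right, y down, z forward; pixel columns grow to the right and rows downward; lengths in m; the calibration is good to about 2 mm. A picture is of the moment at which its call begins: read the wrist's pose just before it. There is no depth.
- arm.finish_job(): hands the job in; it is judged then, once.
The state is a dict: "t": time; "qpos": joint angles; "dq": joint speeds; "effort": joint torques, N m; "position": TCP position; "eef_rot": TCP orientation; "ft_force": force on the tool from outside, world axes, zero at the start; "ft_torque": the same for the moment, N m; "width": finger opening in m; "grip_force": force on a finger pad.
Only numpy, scipy, OpenCV 4.12 (cv2) and the standard library are available. Lean on these libraries where they do the work, as an engineer would, in place of code of your own. Each camera call takes 0.05 s, during which the arm holds its last target. There are 200 camera calls.

TASK

The sine bar on the granite plate must be set steeper: first put the milled block it carries and the bar itself aside on the cork mat, then put the low steel setting block into a free pocket of the wooden rack and stand the tall white setting block on the plate in its stead. Set the bar back on the plate as it stood, stop strip at the low end and the roller of the other end on the white block, and put the milled block back on the bar, lengthwise and close to the stop strip. Set everything down rather than dropping it, and leave the dark setting block, the oil bottle and the ring gauge where they are.

Things in the scene. Friction and masses are not known exactly. Their poses are not given: they have to be found in the camera images.
- sine_bar: steel sine bar, 0.6 kg, 40 mm wide (x), 145 long (y); two fixed 20 mm rollers along x, axes at y = -62.5 and 62.5. Origin midway between the axes. Flat top z = +16 mm, underside -3; sides solid for y = -22 to 22, windows beyond. Dark stop strip at y = -75 to -70 up to z = +24. +y: raised end. A block of height H under the +y roller lifts the origin to 10 mm + H/2 over the plate, slope asin(H/125).
- milled_block: small bright milled aluminium block with two holes, 30 mm (x) by 60 mm (y) by 20 mm high, about 0.12 kg; origin at the centre of its underside. At the start it lies on the sine bar, its length along the bar, 4 mm clear of the stop strip (origin at x = 0, y = -36, z = +16 mm of the bar's frame).
- steel_block: low bright steel setting block with one small hole, 24 mm (x) by 36 mm (y) by 16 mm high, 90 g; origin at the centre of its underside. At the start it stands on the plate under the bar's +y roller, its length along the bar, its centre 10 mm outward of the roller's axis, so that it sticks out beyond the bar's end.
- white_block: tall white ceramic setting block with one small hole, 24 mm (x) by 36 mm (y) by 32 mm high, 180 g; origin at the centre of its underside. At the start it stands in a pocket of the rack. Under the bar it gives a slope of 14.8 degrees (steel block: 7.4).
- dark_block: dark steel setting block of middle height, loose, 24 mm (x) by 36 mm (y) by 24 mm high; origin at the centre of its underside. It stands in another pocket of the rack and stays there.
- plate: dark granite surface plate, fixed, 190 mm (x) by 260 mm (y), its top 45 mm above the worktop; origin at the centre of its underside, z up. The sine bar stands on it along its y axis.
- rack: light wooden rack, fixed, 190 mm (x) by 72 mm (y) by 10 mm high, origin at the centre of its underside. Three open pockets 4 mm deep (floor 6 mm above the origin), each 45 mm (x) by 57 mm (y), centred at x = -60, 0 and +60 mm, y = 0, blocks standing in them lengthwise along y. Rack and mat stand left and right of the plate, either way round.
- mat: cork mat, fixed, 200 mm (x) by 190 mm (y), 4 mm thick, origin at the centre of its underside: the side area, empty at the start. The sine bar lying on it level has its origin 14 mm above the mat's origin.
- oil_bottle: amber dropper bottle, 34 mm across and 86 mm tall, standing loose behind the plate, origin at the centre of its underside; to be left alone.
- ring_gauge: steel ring gauge, 46 mm across and 16 mm high, lying loose behind the plate, origin at the centre of its underside; to be left alone.
Not all that is in view belongs to the job. What is shaped like the white_block but pink or turquoise is not meant.

How it is judged:
On the way:
1. the milled block and the sine bar both lie, let go, on the cork mat (the bar level on both rollers) (x of milled_block in the frame of mat between -0.1 and 0.1 m and y of milled_block in the frame of mat between -0.095 and 0.095 m and z of milled_block in the frame of mat between 0 and 0.008 m and x of sine_bar in the frame of mat between -0.1 and 0.1 m and y of sine_bar in the frame of mat between -0.095 and 0.095 m and z of sine_bar in the frame of mat between 0.01 and 0.018 m and angle between sine_bar's own y axis and vertical between 1.5458 and 1.5958 rad and linear speed of each of milled_block, sine_bar below 0.02 m/s and contact force between each of milled_block, sine_bar and the fingers below 0.1 N), for 0.2 s.
At the end, for the whole second after the job is handed in: Steel block in a rack pocket (12 mm), white block upright on the plate, bar resting on plate and white block at 14.8 +- 1.1 deg, stop end low; milled block flat on the bar (12 mm sideways, 0.2 rad, within 23 mm of the stop); all let go and at rest; dark block, bottle, ring not shifted (15, 20 mm) (((x of steel_block in the frame of rack between -0.0725 and -0.0475 m and y of steel_block in the frame of rack between -0.0125 and 0.0125 m) or (x of steel_block in the frame of rack between -0.0125 and 0.0125 m and y of steel_block in the frame of rack between -0.0125 and 0.0125 m) or (x of steel_block in the frame of rack between 0.0475 and 0.0725 m and y of steel_block in the frame of rack between -0.0125 and 0.0125 m)) and z of steel_block in the frame of rack between 0.003 and 0.009 m and angle between each of steel_block, white_block's own z axis and vertical below 0.06 rad and z of white_block in the frame of plate between 0.042 and 0.048 m and angle between sine_bar's own y axis and vertical between 1.2919 and 1.3319 rad and z of sine_bar in the frame of plate between 0.068 and 0.074 m and contact force between sine_bar and white_block above 0.3 N and contact force between sine_bar and plate above 0.3 N and x of milled_block in the frame of sine_bar between -0.012 and 0.012 m and y of milled_block in the frame of sine_bar between -0.042 and -0.017 m and z of milled_block in the frame of sine_bar between 0.013 and 0.019 m and angle between the y axis of milled_block and the y axis of sine_bar, either way round below 0.2 rad and linear speed of each of steel_block, white_block, sine_bar, milled_block below 0.02 m/s and contact force between each of steel_block, white_block, sine_bar, milled_block and the fingers below 0.1 N and distance of dark_block from where it was at the start of the episode below 0.015 m and distance of each of oil_bottle, ring_gauge from where it was at the start of the episode below 0.02 m); the robot touches nothing.
It fails at once if the dark block, the oil bottle or the ring gauge is shifted (by more than 15 or 20 mm) (distance of dark_block from where it was at the start of the episode above 0.015 m or distance of any of oil_bottle, ring_gauge from where it was at the start of the episode above 0.02 m).
It fails at once if a part is dropped: it falls free of the gripper faster than 0.6 m/s (about 2 cm of fall) ((linear speed of sine_bar above 0.6 m/s and contact force between sine_bar and the fingers below 0.1 N) or (linear speed of milled_block above 0.6 m/s and contact force between milled_block and the fingers below 0.1 N) or (linear speed of steel_block above 0.6 m/s and contact force between steel_block and the fingers below 0.1 N) or (linear speed of white_block above 0.6 m/s and contact force between white_block and the fingers below 0.1 N)).
It also fails if it takes over 120 s, if anything falls off the work surface, if the arm or the gripper's body presses on something with over 40 N, if the wrist force passes 120 N, or if a joint passes its speed limit or range.

## Working session

There is one attempt and no reset: what is moved stays moved. The work goes in short steps, Python scripts to look and compute and a tool call to move; the robot and the scene stay as the last step left them, time stands still between calls to the robot, and variables do not carry over. Pictures are saved under pics/ and viewed, at most 14 in all, crops included, and the job is handed in when it is done.

Besides the shell and the picture viewer there is one more tool, called after "Call:" by a JSON object that holds its "name" and its "arguments". move_arm: Moves the arm, as the interface text tells. Its arguments: {"type":"object","properties":{"increments":{"type":"string"},"grip":{"type":"number"},"newtons":{"type":"number"}},"required":["increments"]}

```bash
ls; mkdir -p pics
python3 - <<'E'
from station import arm,cams
import cv2
s=arm.read_state(); print({k:(v if not hasattr(v,'round') else v) for k,v in s.items()})
for n in ("scene","top"):
    f=cams.grab_frame(n); print(n,{k:v for k,v in f.items() if k!='img'})
    cv2.imwrite(f"pics/{n}0.png",cv2.resize(f['img'],(800,600),interpolation=cv2.INTER_CUBIC))
E
```

```text
pics
{'t': 0.0, 'qpos': array([-1.23258258e+00,  1.24503631e-01,  1.65170169e+00, -2.86929764e-06,
        1.36747588e+00, -8.25815377e-02]), 'dq': array([ 0.00029565,  0.00094636, -0.0009789 , -0.00066538,  0.00138452,
       -0.00043906]), 'effort': array([ 1.72057073e-03, -4.23612678e+01, -3.65451872e+01,  5.61679462e-05,
        7.07883024e-03,  7.98125768e-06]), 'position': array([ 0.26529464, -0.59272046,  0.2300376 ]), 'eef_rot': array([-3.13951099e+00, -1.69479756e-04,  4.20795694e-01]), 'ft_force': array([-0.11970012,  0.19525248,  0.39337365]), 'ft_torque': array([-0.04971611, -0.05132   , -0.02724132]), 'grip_force': 0.0, 'width': 0.0851514372846854}
scene {'fovy': 50.10480477316511, 'cx': 255.2814679794712, 'cy': 187.317514467538, 'position': array([-0.33890368, -0.58378781,  0.77816964]), 'orientation': array([-2.15186909, -0.02228556, -1.00260354])}
top {'fovy': 57.249416539511074, 'cx': 254.76200121025587, 'cy': 187.38033515366357, 'position': array([ 0.49222995, -0.04799725,  1.12451662]), 'orientation': array([-3.07453942, -0.00582452, -1.58988063])}
```

View pics/top0.png

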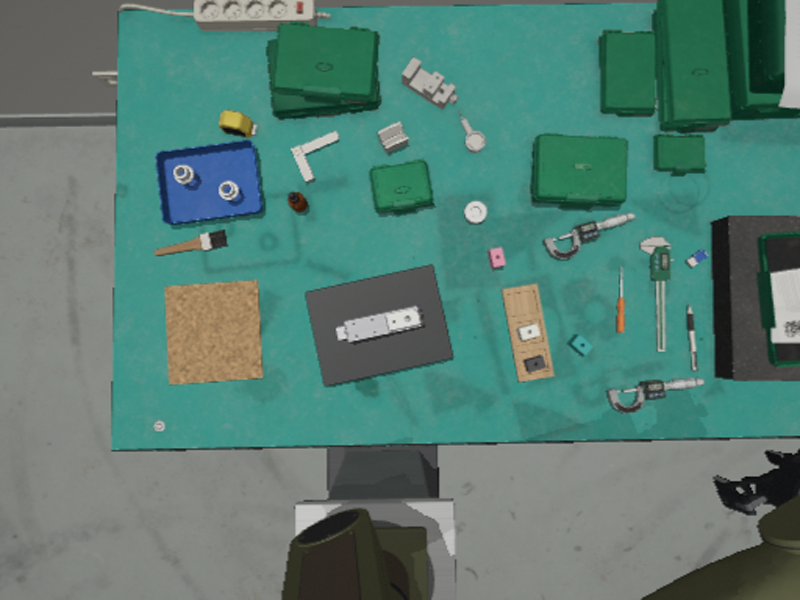

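View pics/scene0.png

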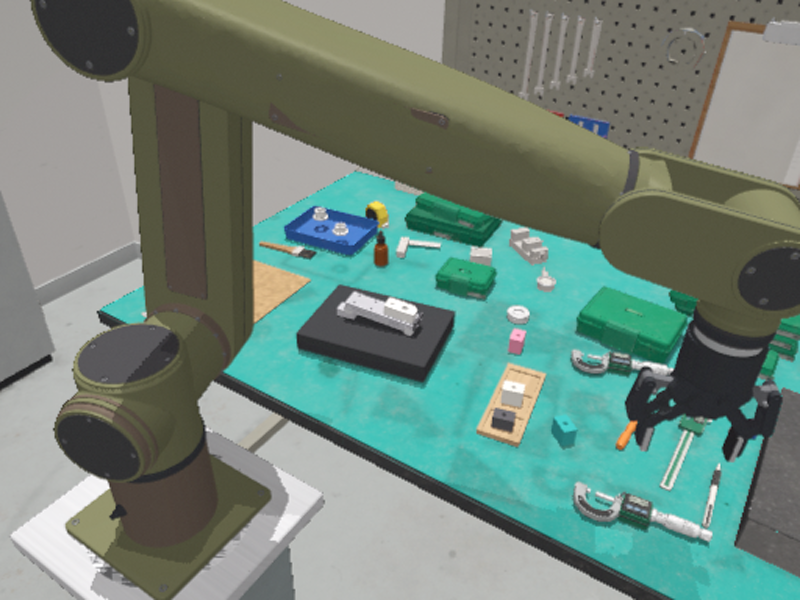

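The top picture shows the mat at (214,332), the plate with the bar at (380,325) and the rack at (528,332). The bottle is at (298,202) and the ring at (476,211). There are three candidates for the white block: white in the rack's middle pocket (529,332), pink (497,258) and turquoise (580,344). The white one in the rack fits. The dark block is at (535,363) and the free pocket at (520,300). I'll confirm in enlarged crops.

```bash
cat > h.py <<'E'
import numpy as np, cv2
from scipy.spatial.transform import Rotation as R
from station import arm,cams
def campose(f,s=None):
    if 'T_tool_cam' in f:
        T=np.eye(4);T[:3,:3]=R.from_euler('xyz',s['eef_rot']).as_matrix();T[:3,3]=s['position']
        T=T@f['T_tool_cam'];return T[:3,:3],T[:3,3]
    return R.from_euler('xyz',f['orientation']).as_matrix(),np.array(f['position'])
def K(f): return 192/np.tan(np.radians(f['fovy'])/2)
def p2w(f,uv,z,s=None):
    Rm,p=campose(f,s);uv=np.atleast_2d(uv).astype(float)
    d=np.c_[(uv[:,0]-f['cx'])/K(f),(uv[:,1]-f['cy'])/K(f),np.ones(len(uv))]@Rm.T
    return p+d*((z-p[2])/d[:,2])[:,None]
def w2p(f,P,s=None):
    Rm,p=campose(f,s);c=(np.atleast_2d(P)-p)@Rm
    return c[:,:2]/c[:,2:]*K(f)+[f['cx'],f['cy']]
def crop(f,x0,y0,w,h,k,name):
    cv2.imwrite(name,cv2.resize(f['img'][y0:y0+h,x0:x0+w],None,fx=k,fy=k,interpolation=cv2.INTER_CUBIC))
E
python3 - <<'E'
from h import *
f=cams.grab_frame("top")
crop(f,190,160,170,95,4.7,"pics/t1.png")
print(w2p(f,[[0,0,0],[.4,0,0],[.4,.1,0]]))
E
```

```text
[[240.1746497  370.68327528]
 [238.1171776  240.44152693]
 [206.55504608 241.0638255 ]]
```

View pics/t1.png

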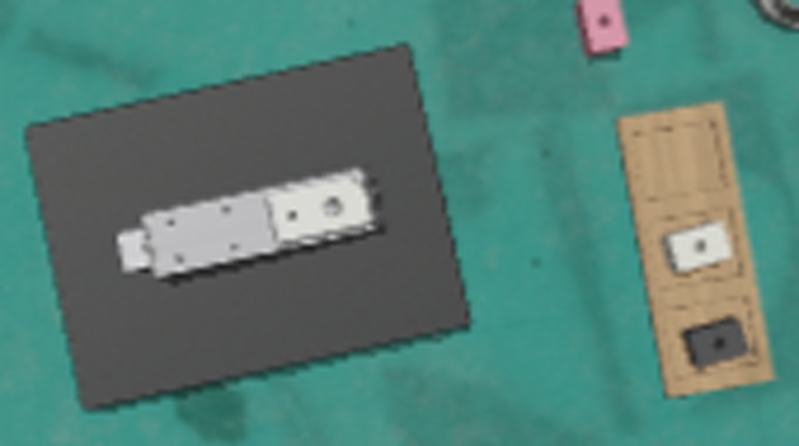

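Run:
```python
from h import *
f=cams.grab_frame("top"); c=lambda L:np.array(L)/4.7+[190,160]
def rep(n,L,z,raw=False):
    P=p2w(f,np.array(L)*.64 if raw else c(L),z)[:,:2]; e=np.diff(np.r_[P,P[:1]],axis=0)
    print(n,'c',P.mean(0).round(4),'len',np.hypot(*e.T).round(4),'ang',np.degrees(np.arctan2(e[:,1],e[:,0])).round(1))
rep('plate',[(28,128),(409,44),(469,325),(84,409)],.045)
rep('rack',[(618,118),(722,102),(775,378),(668,397)],.010)
rep('white',[(667,237),(725,223),(733,258),(676,272)],.038)
rep('dark',[(684,333),(738,318),(747,355),(692,368)],.030)
rep('mat',[(164,286),(260,281),(263,379),(169,384)],.004,True)
rep('milled',[(272,187),(363,170),(376,228),(280,245)],.099)
print(p2w(f,c([(143,215),(157,277)]),.088).mean(0),p2w(f,c([(361,170),(378,230)]),.077).mean(0))
print('steel end',p2w(f,c([(118,236),(125,272)]),.061))
print('bottle,ring',p2w(f,np.array([(298,208),(476,211)])*.64,.008))
```

```text
plate c [ 0.502  -0.0176] len [0.2555 0.1875 0.2552 0.186 ] ang [ -78.6 -169.3  101.1   10.8]
rack c [ 0.4815 -0.3178] len [0.0715 0.1883 0.0731 0.1898] ang [ -82.3 -171.2   98.8    8.3]
white c [ 0.4821 -0.314 ] len [0.0394 0.0234 0.0387 0.0236] ang [ -77.6 -169.1  102.6   12.6]
dark c [ 0.4188 -0.3237] len [0.0371 0.0249 0.0374 0.0234] ang [ -75.8 -168.3  102.    11. ]
mat c [0.4941 0.319 ] len [0.1956 0.1988 0.1893 0.1988] ang [ -88.1 -178.4   91.9    3.4]
milled c [ 0.5118 -0.0657] len [0.0574 0.0368 0.0604 0.0362] ang [ -80.5 -168.6   98.9    6.8]
[0.49006526 0.04251816 0.088     ] [ 0.51644331 -0.09580295  0.077     ]
steel end [[0.49677458 0.06530098 0.061     ]
 [0.47367867 0.06108629 0.061     ]]
bottle,ring [[ 0.74549781  0.14633425  0.008     ]
 [ 0.73273776 -0.21952141  0.008     ]]
```

Confirmed: the white block is in the rack's middle pocket, the dark block is in the near pocket, and the far pocket is free. The stop strip is at the bar's right end (world -y), and the steel block shows at the left end. Next I move above the bar.

Call:
{"name": "move_arm", "arguments": {"increments": "0.16 0.375 0.015 0 0 0.223; 0.16 0.375 0.015 0 0 0.223; 0.16 0.375 0.015 0 0 0.223; 0.16 0.375 0.015 0 0 0.223; 0.16 0.375 0.015 0 0 0.223", "grip": 0.55, "newtons": 40}}

```text
t: 0.62
position: [0.3459, -0.4036, 0.2386]
eef_rot: [-3.141, -0.0, 0.869]
ft_force: [0.6, -0.1, -0.4]
width: 0.0467
grip_force: 0.0
```

Call:
{"name": "move_arm", "arguments": {"increments": "0.16 0.375 0.015 0 0 0.223; 0.16 0.375 0.015 0 0 0.223; 0.16 0.375 0.015 0 0 0.223; 0.16 0.375 0.015 0 0 0.223; 0.16 0.375 0.015 0 0 0.223"}}

```text
t: 1.03
position: [0.4258, -0.216, 0.2464]
eef_rot: [3.141, -0.0, 1.315]
ft_force: [1.1, 0.2, -0.5]
width: 0.0472
grip_force: 0.0
```

Call:
{"name": "move_arm", "arguments": {"increments": "0.16 0.375 0.015 0 0 0.223; 0.16 0.375 0.015 0 0 0.223; 0.16 0.375 0.015 0 0 0.223; 0.16 0.375 0.015 0 0 0.223; 0.16 0.375 0.015 0 0 0.223"}}

```text
t: 1.45
position: [0.5058, -0.0283, 0.254]
eef_rot: [3.141, 0.0, 1.762]
ft_force: [-0.5, -0.1, -0.3]
width: 0.0465
grip_force: 0.0
```

Run:
```python
from h import *
s=arm.read_state(); f=cams.grab_frame("wrist"); np.save('w1.npy',f,allow_pickle=True)
np.save('s1.npy',s,allow_pickle=True)
print(s['t'],s['position'],np.degrees(s['eef_rot']),s['width'],f['T_tool_cam'],f['fovy'])
cv2.imwrite("pics/w1.png",cv2.resize(f['img'],(800,600),interpolation=cv2.INTER_CUBIC))
```

```text
1.45 [ 0.50584145 -0.02832739  0.25398952] [1.79968209e+02 6.39850970e-04 1.00958988e+02] 0.04651633126917868 [[ 9.50863957e-04 -9.45258960e-01 -3.26319774e-01  8.47350412e-02]
 [ 9.99998390e-01  4.02140816e-04  1.74900592e-03  7.76093382e-04]
 [-1.52203701e-03 -3.26320912e-01  9.45257820e-01 -1.42787255e-01]
 [ 0.00000000e+00  0.00000000e+00  0.00000000e+00  1.00000000e+00]] 66.47883078294625
```

View pics/w1.png

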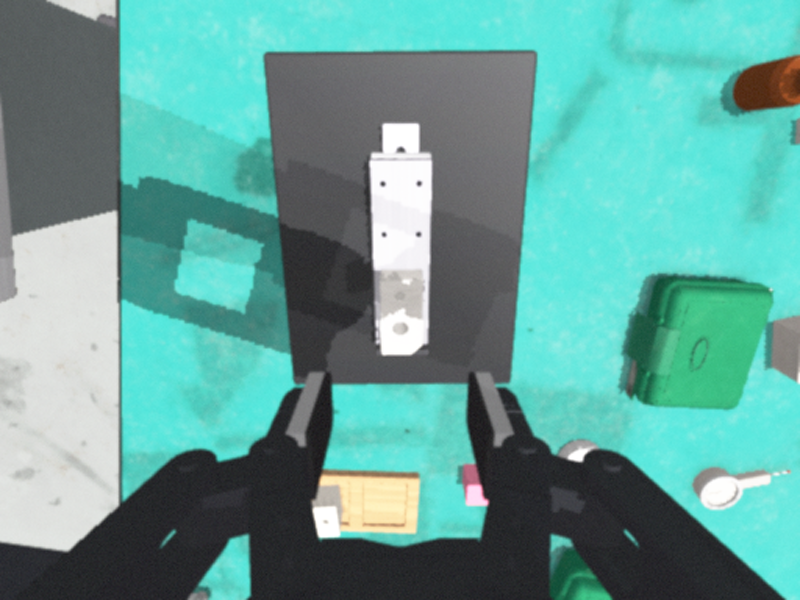

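The wrist picture shows the bar upright at column 400. Its raised end is at (371..431,155), the steel block sticks out to (382..419,124), and the milled block spans (379..424, 270..355). The tool's yaw already matches the bar's.

```bash
cat >> h.py <<'E'
def bar(px,dirdeg): # split into along/across
    a=np.radians(dirdeg);return np.array([np.cos(a),np.sin(a)]),np.array([np.sin(a),-np.cos(a)])
E
python3 - <<'E'
from h import *
f=np.load('w1.npy',allow_pickle=True).item();s=np.load('s1.npy',allow_pickle=True).item()
W=lambda L,z:p2w(f,np.array(L)*.64,z,s)[:,:2]
a=W([(371,154),(431,154)],.088); print('raised end',a.mean(0),np.hypot(*(a[1]-a[0])))
b=W([(379,270),(424,270)],.0965); print('milled far top',b.mean(0),np.hypot(*(b[1]-b[0])))
st=W([(383,124),(419,124)],.061); print('steel end',st.mean(0),np.hypot(*(st[1]-st[0])))
ho=W([(400,296),(400,328)],.096); print('holes',ho.mean(0))
pl=W([(265,53),(536,52),(511,383),(296,383)],.045); print('plate',pl.mean(0)); e=np.diff(np.r_[pl,pl[:1]],axis=0); print(np.degrees(np.arctan2(e[:,1],e[:,0])),np.hypot(*e.T))
d=a.mean(0)-b.mean(0); print(np.degrees(np.arctan2(d[1],d[0])))
D=np.array([np.cos(np.radians(100.9)),np.sin(np.radians(100.9))])
# predicted horizontal offsets along bar from origin
h=lambda y,z:y*.9917-z*.129
print('O est',a.mean(0)-h(72.5e-3,.016)*D,b.mean(0)-h(-.006,.036)*D,st.mean(0)-.090*D,ho.mean(0)-h(-.036,.036)*D,pl.mean(0))
E
```

```text
raised end [0.49394323 0.04667362] 0.03863561300691363
milled far top [ 0.50866172 -0.02691042] 0.030594359544331744
steel end [0.49046934 0.06523035] 0.024704032528430744
holes [ 0.51357966 -0.05741112]
plate [ 0.50724313 -0.01489464]
[  11.22133603  -78.24207564 -169.05419923  101.56189377] [0.1859603  0.25692998 0.18684687 0.25602469]
101.3111908372423
O est [ 0.50714857 -0.02190073] [ 0.50665841 -0.01650735] [ 0.50748793 -0.02314593] [ 0.50595057 -0.0177938 ] [ 0.50724313 -0.01489464]
```

Call:
{"name": "move_arm", "arguments": {"increments": "0.015 -0.061 -0.272 0.063 0.012 0; 0.015 -0.061 -0.272 0.063 0.012 0; 0.015 -0.061 -0.272 0.063 0.012 0; 0.015 -0.061 -0.272 0.063 0.012 0; 0.015 -0.061 -0.272 0.063 0.012 0"}}

```text
t: 1.92
position: [0.5093, -0.061, 0.1121]
eef_rot: [-3.132, -0.133, 1.756]
ft_force: [-1.7, 0.2, -0.9]
width: 0.047
grip_force: 0.0
```

Run:
```python
from h import *
s=arm.read_state(); f=cams.grab_frame("wrist")
print(s['t'],s['position'],np.degrees(s['eef_rot']),s['ft_force'])
cv2.imwrite("pics/w2.png",cv2.resize(f['img'],(800,600),interpolation=cv2.INTER_CUBIC))
```

```text
1.9167 [ 0.50926204 -0.06096975  0.11212539] [-179.44461471   -7.61017029  100.63924364] [-1.67907791  0.1836985  -0.9072144 ]
```

View pics/w2.png

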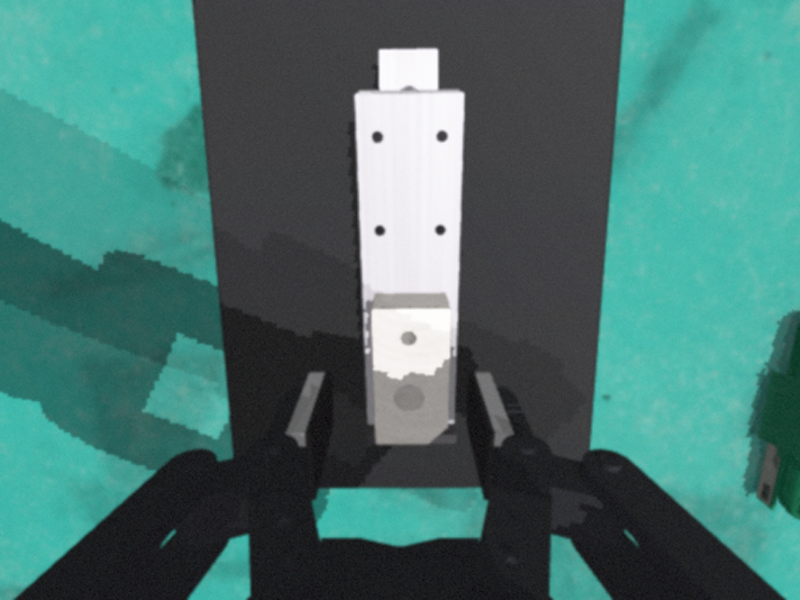

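The milled block's top runs from (372..450,308) to (375..442,443), centred near column 410. The finger centre is at 400, so the tool is about 4 mm toward -x.

Run:
```python
from h import *
s=arm.read_state(); f=cams.grab_frame("wrist")
print(s['t'],s['position'],np.degrees(s['eef_rot']),s['dq'].round(3))
W=lambda L,z:p2w(f,np.array(L)*.64,z,s)[:,:2]
a=W([(372,308),(450,308)],.0979);b=W([(375,443),(442,443)],.0902);c=W([(355,93),(464,93)],.088);e=W([(378,49),(438,49)],.061)
D=np.array([np.cos(np.radians(100.9)),np.sin(np.radians(100.9))])
h=lambda y,z:y*.9917-z*.129
for q,o in((a,h(-.006,.036)),(b,h(-.066,.036)),(c,h(.0725,.016)),(e,.090)): print(q.mean(0),'O',q.mean(0)-o*D)
```

```text
1.9667 [ 0.51123472 -0.06110771  0.11537284] [-179.71767701   -7.49500053  100.6921462 ] [ 0.011 -0.047 -0.065  0.004  0.007  0.004]
[ 0.5116993 -0.0339452] O [ 0.50969599 -0.02354213]
[ 0.52244026 -0.0934068 ] O [ 0.50918539 -0.02457523]
[0.49622768 0.04330242] O [ 0.50943301 -0.02527193]
[0.49169981 0.06594078] O [ 0.5087184  -0.02243551]
```

Call:
{"name": "move_arm", "arguments": {"increments": "0.002 -0.003 -0.04 0 0 0; 0.002 -0.004 -0.08 0 0 0; 0.002 -0.004 -0.08 0 0 0; 0.002 -0.004 -0.08 0 0 0; 0.002 -0.004 -0.08 0 0 0"}}

```text
t: 2.43
position: [0.5155, -0.0635, 0.0803]
eef_rot: [3.138, -0.127, 1.76]
ft_force: [0.2, 0.2, 0.2]
width: 0.0466
grip_force: 0.0
```

Call:
{"name": "move_arm", "arguments": {"increments": "0 0 0 0 0 0; 0 0 0 0 0 0; 0 0 0 0 0 0; 0 0 0 0 0 0; 0 0 0 0 0 0", "grip": 0.2}}

```text
t: 2.85
position: [0.5155, -0.0637, 0.0802]
eef_rot: [3.138, -0.127, 1.759]
ft_force: [-1.1, 0.2, 6.3]
width: 0.0291
grip_force: 40.3
```

The milled block is gripped (29 mm opening, 40 N). I lift it, level the tool and carry it to the mat.

Call:
{"name": "move_arm", "arguments": {"increments": "0 0 0.083 0 0 0; 0 0 0.16 0 0 0; -0.015 0.08 0.16 -0.064 -0.012 0; -0.03 0.16 0.16 -0.064 -0.012 0; -0.045 0.24 0.16 -0.064 -0.012 0"}}

```text
t: 3.27
position: [0.4917, 0.0572, 0.1596]
eef_rot: [3.139, 0.003, 1.755]
ft_force: [0.3, -0.0, -1.8]
width: 0.0293
grip_force: 40.4
```

Call:
{"name": "move_arm", "arguments": {"increments": "-0.075 0.406 0 0 0 0; -0.075 0.406 0 0 0 0; -0.075 0.406 0 0 0 0; -0.075 0.406 0 0 0 0; -0.075 0.406 0 0 0 0"}}

```text
t: 3.68
position: [0.453, 0.2618, 0.1582]
eef_rot: [3.141, 0.002, 1.759]
ft_force: [0.4, -0.6, -1.9]
width: 0.0288
grip_force: 40.4
```

Call:
{"name": "move_arm", "arguments": {"increments": "-0.021 0.122 0 0 0 0; -0.021 0.122 -0.08 0 0 0; -0.021 0.122 -0.16 0 0 0; -0.021 0.122 -0.23 0 0 0; -0.021 0.122 -0.23 0 0 0"}}

```text
t: 4.1
position: [0.4372, 0.3179, 0.0345]
eef_rot: [-3.126, 0.007, 1.76]
ft_force: [-2.0, -0.7, -3.3]
width: 0.0285
grip_force: 40.3
```

Call:
{"name": "move_arm", "arguments": {"increments": "0 0 0 0 0 0; 0 0 0 0 0 0; 0 0 0 0 0 0"}}

```text
t: 4.35
position: [0.4459, 0.3217, 0.0463]
eef_rot: [3.136, -0.0, 1.758]
ft_force: [0.1, -0.2, -1.9]
width: 0.0289
grip_force: 40.4
```

Call:
{"name": "move_arm", "arguments": {"increments": "0 0 -0.025 0 0 0; 0 0 -0.045 0 0 0; 0 0 -0.058 0 0 0; 0 0 -0.066 0 0 0; 0 0 -0.068 0 0 0"}}

```text
t: 4.77
position: [0.4429, 0.3202, 0.0102]
eef_rot: [-3.137, 0.004, 1.759]
ft_force: [-10.7, -7.3, 21.7]
width: 0.029
grip_force: 43.3
```

Call:
{"name": "move_arm", "arguments": {"increments": "0 0 0 0 0 0; 0 0 -0.002 0 0 0; 0 0 -0.002 0 0 0"}}

```text
t: 5.02
position: [0.443, 0.3202, 0.0102]
eef_rot: [-3.137, 0.004, 1.759]
ft_force: [-10.4, -7.4, 20.9]
width: 0.029
grip_force: 43.2
```

Call:
{"name": "move_arm", "arguments": {"increments": "0 0 0 0 0 0; 0 0 0.004 0 0 0; 0 0 0.03 0 0 0; 0 0 0.1 0 0 0; 0 0 0.18 0 0 0", "grip": 0.6}}

```text
t: 5.43
position: [0.4413, 0.3194, 0.0962]
eef_rot: [-3.135, 0.004, 1.759]
ft_force: [0.5, 0.5, 0.5]
width: 0.0512
grip_force: 0.0
```

Call:
{"name": "move_arm", "arguments": {"increments": "0.075 -0.4 0.1 0 0 0; 0.075 -0.4 0.1 0 0 0; 0.075 -0.4 0.1 0 0 0; 0.075 -0.4 0.1 0 0 0; 0.075 -0.4 0.1 0 0 0", "grip": 0.75, "newtons": 70}}

```text
t: 5.85
position: [0.4809, 0.1202, 0.149]
eef_rot: [3.141, 0.002, 1.76]
ft_force: [0.5, -0.3, -0.3]
width: 0.0643
grip_force: 0.0
```

Call:
{"name": "move_arm", "arguments": {"increments": "0.054 -0.286 0 0.03 0.006 0; 0.054 -0.286 0 0.064 0.012 0; 0.054 -0.286 0 0.064 0.012 0; 0.054 -0.286 0 0.064 0.012 0; 0.054 -0.286 0 0.064 0.012 0"}}

```text
t: 6.27
position: [0.5087, -0.0253, 0.1485]
eef_rot: [3.14, -0.127, 1.753]
ft_force: [0.4, -0.4, 0.2]
width: 0.0642
grip_force: 0.0
```

Call:
{"name": "move_arm", "arguments": {"increments": "0 0 0 0 0 0; 0 0 0 0 0 0; 0 0 0 0 0 0"}}

```text
t: 6.52
position: [0.5075, -0.0199, 0.1476]
eef_rot: [-3.141, -0.129, 1.761]
ft_force: [-0.0, 0.5, -0.3]
width: 0.064
grip_force: 0.0
```

Run:
```python
from h import *
s=arm.read_state(); f=cams.grab_frame("wrist");np.save('w3.npy',f);np.save('s3.npy',s)
print(s['t'],s['position'],np.degrees(s['eef_rot']),s['ft_force'],s['width'])
cv2.imwrite("pics/w3.png",cv2.resize(f['img'],(800,600),interpolation=cv2.INTER_CUBIC))
```

```text
6.5167 [ 0.50750469 -0.0199345   0.1475993 ] [-179.99421738   -7.36551072  100.87047492] [-2.80188738e-04  4.58372208e-01 -2.63172340e-01] 0.06395778308833781
```

View pics/w3.png

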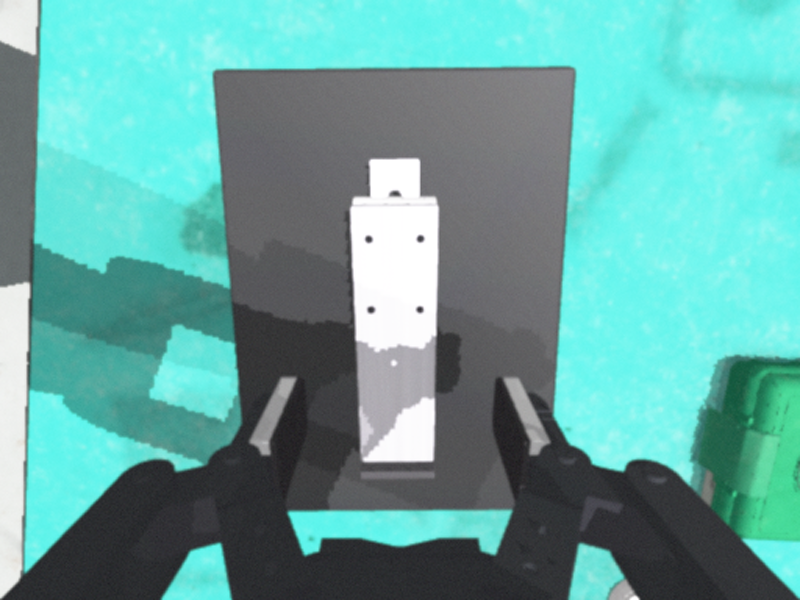

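The bar is well in view: raised end (350..438,205), stop strip inner edge (362..434,462) and outer edge (361..434,478), steel block end (369..420,159).

Run:
```python
from h import *
f=np.load('w3.npy',allow_pickle=True).item();s=np.load('s3.npy',allow_pickle=True).item()
W=lambda L,z:p2w(f,np.array(L)*.64,z,s)[:,:2]
D=np.array([np.cos(np.radians(100.9)),np.sin(np.radians(100.9))])
h=lambda y,z:y*.9917-z*.129
for L,y,z in(([(350,205),(438,205)],.0725,.016),([(361,478),(434,478)],-.075,.024),([(362,462),(434,462)],-.07,.016)):
    q=W(L,.063+y*.129+z*.9917).mean(0); print(q,'O',q-h(y,z)*D)
e=W([(369,159),(420,159)],.061).mean(0);print(e,e-.09*D)
p=W([(215,71),(574,68),(514,509),(287,510)],.045);print('plate',p.mean(0))
```

```text
[0.49408776 0.04348811] O [ 0.5072931  -0.02508624]
[ 0.52298627 -0.09850037] O [ 0.50833638 -0.02242459]
[ 0.52228195 -0.09344621] O [ 0.50876484 -0.02325285]
[0.48986412 0.06558986] [ 0.50688271 -0.02278642]
plate [ 0.50702379 -0.01494055]
```

Call:
{"name": "move_arm", "arguments": {"increments": "0 -0.002 -0.06 0 0 0; 0 -0.004 -0.12 0 0 0; 0 -0.006 -0.155 0 0 0; 0 -0.006 -0.174 0 0 0; 0 -0.006 -0.18 0 0 0"}}

```text
t: 6.98
position: [0.5063, -0.0228, 0.0556]
eef_rot: [-3.138, -0.13, 1.76]
ft_force: [0.3, -0.1, -0.1]
width: 0.0641
grip_force: 0.0
```

Call:
{"name": "move_arm", "arguments": {"increments": "0 0 0 0 0 0; 0 0 0 0 0 0; 0 0 0 0 0 0; 0 0 0 0 0 0; 0 0 0 0 0 0", "grip": 0.3}}

```text
t: 7.4
position: [0.509, -0.0241, 0.0592]
eef_rot: [3.139, -0.128, 1.759]
ft_force: [-1.4, 1.6, 4.0]
width: 0.0382
grip_force: 73.6
```

Call:
{"name": "move_arm", "arguments": {"increments": "0 0 0.008 0 0 0; 0 0 0.02 0 0 0; 0 0 0.04 0 0 0; 0 0 0.07 0 0 0; 0 0 0.1 0 0 0"}}

```text
t: 7.82
position: [0.5068, -0.0241, 0.1076]
eef_rot: [-3.14, -0.129, 1.758]
ft_force: [-0.3, -0.8, -4.8]
width: 0.0387
grip_force: 72.6
```

Call:
{"name": "move_arm", "arguments": {"increments": "0.033 0.406 0.04 -0.064 -0.012 0; 0.033 0.406 0.04 -0.064 -0.012 0; 0.033 0.406 0.04 -0.064 -0.012 0; 0.033 0.406 0.04 -0.064 -0.012 0; 0.033 0.406 0.04 -0.064 -0.012 0"}}

```text
t: 8.23
position: [0.5238, 0.1806, 0.1282]
eef_rot: [-3.141, 0.002, 1.758]
ft_force: [0.6, -0.4, -4.8]
width: 0.0386
grip_force: 72.7
```

Call:
{"name": "move_arm", "arguments": {"increments": "0.006 0.08 0 0 0 0; 0.012 0.16 0 0 0 0; 0.02 0.23 0 0 0 0; 0.023 0.27 0 0 0 0; 0.023 0.282 0 0 0 0"}}

```text
t: 8.65
position: [0.5353, 0.3232, 0.1277]
eef_rot: [-3.141, 0.001, 1.762]
ft_force: [0.4, 0.3, -5.0]
width: 0.0382
grip_force: 72.7
```

Call:
{"name": "move_arm", "arguments": {"increments": "0 0 -0.04 0 0 0; 0 0 -0.09 0 0 0; 0 0 -0.13 0 0 0; 0 0 -0.15 0 0 0; 0 0 -0.16 0 0 0"}}

```text
t: 9.07
position: [0.5341, 0.3185, 0.045]
eef_rot: [-3.137, 0.003, 1.758]
ft_force: [-0.5, -0.6, -4.2]
width: 0.0386
grip_force: 72.5
```

Call:
{"name": "move_arm", "arguments": {"increments": "0 0 0 0 0 0; 0 0 0 0 0 0; 0 0 0 0 0 0"}}

```text
t: 9.32
position: [0.5371, 0.3202, 0.0495]
eef_rot: [3.139, 0.001, 1.758]
ft_force: [0.7, -0.5, -4.9]
width: 0.0387
grip_force: 72.5
```

Call:
{"name": "move_arm", "arguments": {"increments": "0 0 -0.02 0 0 0; 0 0 -0.04 0 0 0; 0 0 -0.055 0 0 0; 0 0 -0.066 0 0 0; 0 0 -0.073 0 0 0"}}

```text
t: 9.73
position: [0.5347, 0.3194, 0.0102]
eef_rot: [-3.138, 0.003, 1.759]
ft_force: [-9.2, -5.1, 17.6]
width: 0.0384
grip_force: 75.5
```

Call:
{"name": "move_arm", "arguments": {"increments": "0 0 0 0 0 0; 0 0 -0.003 0 0 0; 0 0 -0.003 0 0 0"}}

```text
t: 9.98
position: [0.536, 0.32, 0.0103]
eef_rot: [-3.141, 0.002, 1.759]
ft_force: [-2.9, -0.9, 3.0]
width: 0.0387
grip_force: 73.4
```

Call:
{"name": "move_arm", "arguments": {"increments": "0 0 0 0 0 0; 0 0 0.002 0 0 0; 0 0 0.02 0 0 0; 0 0 0.09 0 0 0; 0 0 0.17 0 0 0", "grip": 0.68}}

```text
t: 10.4
position: [0.5339, 0.3189, 0.0929]
eef_rot: [-3.136, 0.003, 1.759]
ft_force: [0.5, 0.3, -0.4]
width: 0.058
grip_force: 0.0
```

Call:
{"name": "move_arm", "arguments": {"increments": "-0.062 -0.4 0.06 0 0 0; -0.062 -0.4 0.06 0 0 0; -0.062 -0.4 0.06 0 0 0; -0.062 -0.4 0.06 0 0 0; -0.062 -0.4 0.06 0 0 0", "grip": 0.5, "newtons": 40}}

```text
t: 10.82
position: [0.5048, 0.1181, 0.1263]
eef_rot: [3.139, 0.002, 1.759]
ft_force: [1.0, -0.6, 0.4]
width: 0.0427
grip_force: 0.0
```

Call:
{"name": "move_arm", "arguments": {"increments": "-0.01 -0.07 0 0 0 0; -0.02 -0.12 0 0 0 0; -0.022 -0.142 0 0 0 0; -0.022 -0.142 0 0 0 0; -0.022 -0.142 0 0 0 0"}}

```text
t: 11.23
position: [0.4944, 0.049, 0.1253]
eef_rot: [3.14, 0.002, 1.758]
ft_force: [-0.1, 0.1, -0.3]
width: 0.0425
grip_force: 0.0
```

Call:
{"name": "move_arm", "arguments": {"increments": "0 0 0 0 0 0; 0 0 0 0 0 0"}}

```text
t: 11.4
position: [0.4941, 0.05, 0.1246]
eef_rot: [-3.142, 0.002, 1.76]
ft_force: [0.9, -0.0, -0.8]
width: 0.0429
grip_force: 0.0
```

Run:
```python
from h import *
s=arm.read_state(); f=cams.grab_frame("wrist");np.save('w4.npy',f);np.save('s4.npy',s)
print(s['t'],s['position'],np.degrees(s['eef_rot']),s['ft_force'],s['width'])
t=cams.grab_frame("top")
a=cv2.resize(f['img'],(533,400),interpolation=cv2.INTER_CUBIC)
b=cv2.resize(t['img'][160:270,95:170],(267,392),interpolation=cv2.INTER_CUBIC)
b=cv2.copyMakeBorder(b,0,8,0,0,cv2.BORDER_CONSTANT)
cv2.imwrite("pics/w4.png",np.hstack([a,b]))
```

```text
11.4 [0.49409066 0.05004918 0.12464143] [-1.79994768e+02  9.76111261e-02  1.00867505e+02] [ 0.86867263 -0.0481746  -0.81102287] 0.0429166407513446
```

View pics/w4.png

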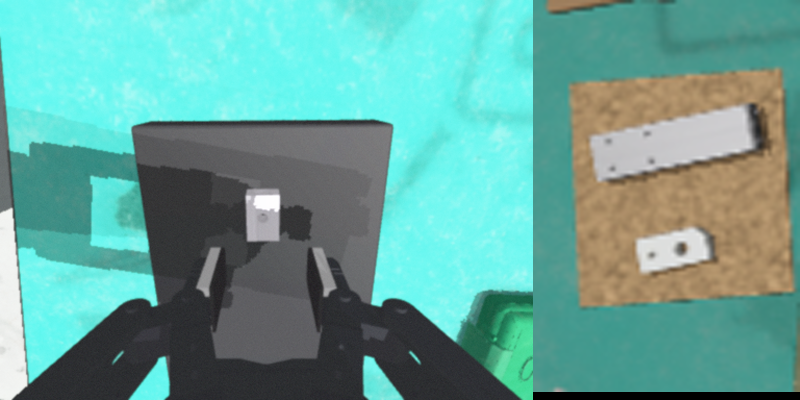

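The bar and the milled block both lie on the mat, apart from each other. The steel block's top spans about (246..280, 190..241) in this 533-wide picture, nearly centred between the fingers.

Run:
```python
from h import *
f=np.load('w4.npy',allow_pickle=True).item();s=np.load('s4.npy',allow_pickle=True).item()
W=lambda L,z:p2w(f,np.array(L)*.96,z,s)[:,:2]
p=W([(246,189),(280,189),(280,241),(246,241)],.061);print(p,p.mean(0),np.hypot(*np.diff(p,axis=0).T))
```

```text
[[0.47742756 0.06758469]
 [0.50106522 0.072135  ]
 [0.5094289  0.03203072]
 [0.48432047 0.02720469]] [0.49306054 0.04973877] [0.02407165 0.04096711 0.02556803]
```

Call:
{"name": "move_arm", "arguments": {"increments": "-0.001 -0.003 -0.05 0 0 0; -0.001 -0.003 -0.1 0 0 0; -0.001 -0.003 -0.13 0 0 0; -0.001 -0.003 -0.142 0 0 0; -0.001 -0.003 -0.147 0 0 0"}}

```text
t: 11.92
position: [0.4923, 0.0479, 0.0495]
eef_rot: [-3.138, 0.001, 1.76]
ft_force: [1.1, -0.6, 0.1]
width: 0.0429
grip_force: 0.0
```

Call:
{"name": "move_arm", "arguments": {"increments": "0 0 0 0 0 0; 0 0 0 0 0 0; 0 0 0 0 0 0; 0 0 0 0 0 0; 0 0 0 0 0 0", "grip": 0.15}}

```text
t: 12.33
position: [0.494, 0.0474, 0.052]
eef_rot: [3.14, 0.002, 1.759]
ft_force: [0.7, 1.2, 1.7]
width: 0.0223
grip_force: 42.0
```

Call:
{"name": "move_arm", "arguments": {"increments": "0 0 0.08 0 0 0; 0 0 0.16 0 0 0; 0.012 -0.08 0.16 0 0 0; 0.024 -0.16 0.16 0 0 0; 0.036 -0.24 0.16 0 0 0"}}

```text
t: 12.75
position: [0.5122, -0.0737, 0.133]
eef_rot: [3.139, 0.004, 1.761]
ft_force: [-0.6, 0.2, -0.9]
width: 0.0227
grip_force: 41.8
```

Call:
{"name": "move_arm", "arguments": {"increments": "0.057 -0.4 0 0 0 0; 0.057 -0.4 0 0 0 0; 0.057 -0.4 0 0 0 0; 0.057 -0.4 0 0 0 0; 0.057 -0.4 0 0 0 0"}}

```text
t: 13.17
position: [0.5397, -0.2756, 0.1314]
eef_rot: [3.141, 0.003, 1.758]
ft_force: [0.7, 1.0, 0.2]
width: 0.0224
grip_force: 41.8
```

Call:
{"name": "move_arm", "arguments": {"increments": "0.005 -0.04 0 0 0 0; 0.009 -0.06 0 0 0 0; 0.009 -0.068 0 0 0 0; 0.009 -0.068 0 0 0 0; 0.009 -0.068 0 0 0 0"}}

```text
t: 13.58
position: [0.5441, -0.3054, 0.1308]
eef_rot: [-3.141, 0.001, 1.76]
ft_force: [0.2, 0.3, -1.0]
width: 0.0228
grip_force: 41.8
```

Run:
```python
from h import *
s=arm.read_state(); f=cams.grab_frame("wrist");np.save('w5.npy',f);np.save('s5.npy',s)
print(s['t'],s['position'],np.degrees(s['eef_rot']),s['ft_force'],s['width'])
cv2.imwrite("pics/w5.png",cv2.resize(f['img'],(800,600),interpolation=cv2.INTER_CUBIC))
```

```text
13.5833 [ 0.5441218  -0.3054068   0.13080847] [-1.79958616e+02  5.99118770e-02  1.00814691e+02] [ 0.17783436  0.26303883 -1.03107841] 0.022790215655189783
```

View pics/w5.png

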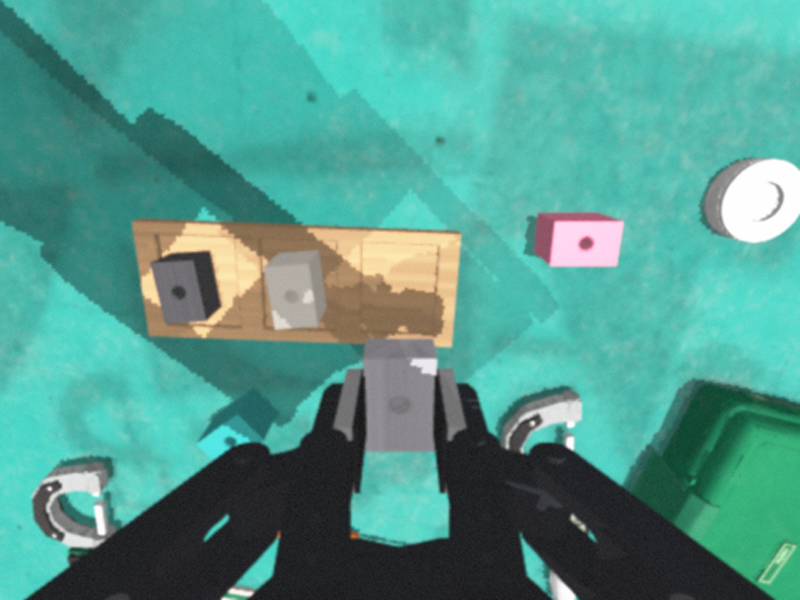

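The rack's outline is (133,220), (461,233), (452,346), (148,336). The free pocket is around (362..441, 242..334). The white block, shaded, has its top at (265..318, 254..330), the dark block is at (152..218, 252..324), and the gripped steel block is at (400,400).

Run:
```python
from h import *
f=np.load('w5.npy',allow_pickle=True).item();s=np.load('s5.npy',allow_pickle=True).item()
W=lambda L,z:p2w(f,np.array(L)*.64,z,s)[:,:2]
r=W([(133,220),(461,233),(452,346),(148,336)],.010);e=np.diff(np.r_[r,r[:1]],axis=0)
c=r.mean(0);print('rack',c,np.hypot(*e.T),np.degrees(np.arctan2(e[:,1],e[:,0])))
a=np.radians(8.5)
for k in(0,.06,-.06): print(k,c+k*np.array([np.cos(a),np.sin(a)]))
print('pocket',W([(362,242),(440,245),(441,335),(358,333)],.010).mean(0))
print('white top ctr',W([(292,295)],.038),'dark hole',W([(179,292)],.030))
cv2.imwrite('pics/w5c.png',cv2.resize(f['img'][130:230,75:305],None,fx=3.4,fy=3.4,interpolation=cv2.INTER_CUBIC))
```

```text
rack [ 0.48591697 -0.3157353 ] [0.18916736 0.07215861 0.19106979 0.07286257] [   8.57424973  -81.11665435 -171.21904438   97.38526319]
0 [ 0.48591697 -0.3157353 ]
0.06 [ 0.54525793 -0.30686674]
-0.06 [ 0.42657602 -0.32460387]
pocket [ 0.54629968 -0.30678548]
white top ctr [[ 0.48720602 -0.31148338]] dark hole [[ 0.4234027  -0.32467982]]
```

View pics/w5c.png

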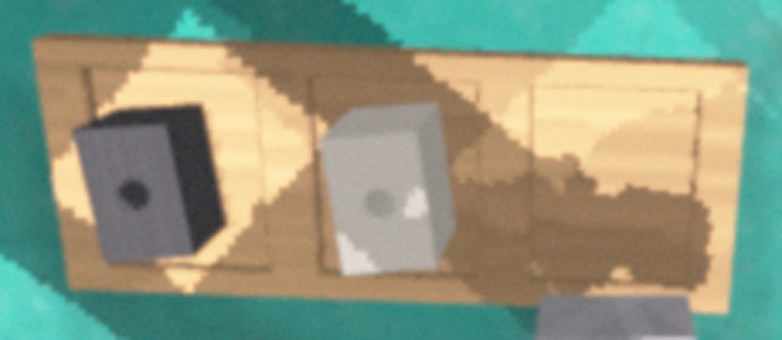

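Call:
{"name": "move_arm", "arguments": {"increments": "0.001 0 -0.06 0 0 -0.02; 0.001 0 -0.12 0 0 -0.02; 0.001 0 -0.155 0 0 -0.02; 0.001 0 -0.17 0 0 -0.02; 0.001 0 -0.175 0 0 -0.02"}}

```text
t: 14.05
position: [0.5437, -0.3046, 0.0416]
eef_rot: [-3.139, -0.001, 1.72]
ft_force: [0.2, 0.6, -0.7]
width: 0.0228
grip_force: 41.8
```

Call:
{"name": "move_arm", "arguments": {"increments": "0 0 0 0 0 0; 0 0 0 0 0 0; 0 0 0 0 0 0"}}

```text
t: 14.3
position: [0.546, -0.3073, 0.0457]
eef_rot: [3.139, 0.004, 1.719]
ft_force: [-0.5, -0.1, -0.9]
width: 0.0228
grip_force: 41.8
```

Call:
{"name": "move_arm", "arguments": {"increments": "0 0 -0.02 0 0 0; 0 0 -0.038 0 0 0; 0 0 -0.05 0 0 0; 0 0 -0.058 0 0 0; 0 0 -0.062 0 0 0"}}

```text
t: 14.72
position: [0.544, -0.3062, 0.0129]
eef_rot: [-3.138, -0.001, 1.719]
ft_force: [-10.2, 6.0, 19.0]
width: 0.0228
grip_force: 44.1
```

Call:
{"name": "move_arm", "arguments": {"increments": "0 0 0 0 0 0; 0 0 -0.002 0 0 0; 0 0 -0.002 0 0 0"}}

```text
t: 14.97
position: [0.5445, -0.3065, 0.013]
eef_rot: [-3.139, 0.0, 1.719]
ft_force: [-6.1, 4.3, 11.6]
width: 0.0225
grip_force: 43.1
```

Call:
{"name": "move_arm", "arguments": {"increments": "0 0 0 0 0 0; 0 0 0.002 0 0 0; 0 0 0.02 0 0 0; 0 0 0.08 0 0 0; 0 0 0.15 0 0 0", "grip": 0.5}}

```text
t: 15.38
position: [0.5427, -0.3053, 0.0842]
eef_rot: [-3.136, -0.003, 1.719]
ft_force: [0.5, -0.5, 0.6]
width: 0.0427
grip_force: 0.0
```

Call:
{"name": "move_arm", "arguments": {"increments": "-0.06 -0.005 0.02 0 0 0.02; -0.1 -0.01 0.02 0 0 0.022; -0.116 -0.01 0.02 0 0 0.022; -0.116 -0.01 0.02 0 0 0.022; -0.116 -0.01 0.02 0 0 0.022"}}

```text
t: 15.8
position: [0.4866, -0.3114, 0.0961]
eef_rot: [-3.141, 0.001, 1.762]
ft_force: [0.7, -1.0, -0.6]
width: 0.0429
grip_force: 0.0
```

Call:
{"name": "move_arm", "arguments": {"increments": "0 0 0 0 0 0; 0 0 0 0 0 0; 0 0 0 0 0 0"}}

```text
t: 16.05
position: [0.4873, -0.3114, 0.096]
eef_rot: [-3.141, 0.001, 1.763]
ft_force: [0.4, 0.0, -0.7]
width: 0.0429
grip_force: 0.0
```

Run:
```python
from h import *
s=arm.read_state(); f=cams.grab_frame("wrist");np.save('w6.npy',f);np.save('s6.npy',s)
print(s['t'],s['position'],np.degrees(s['eef_rot']),s['ft_force'],s['width'])
cv2.imwrite("pics/w6.png",cv2.resize(f['img'],(800,600),interpolation=cv2.INTER_CUBIC))
```

```text
16.05 [ 0.48728427 -0.31142988  0.09604645] [-1.79956893e+02  8.10268022e-02  1.01031236e+02] [ 0.44941282  0.03370912 -0.70390546] 0.0429002383876568
```

View pics/w6.png

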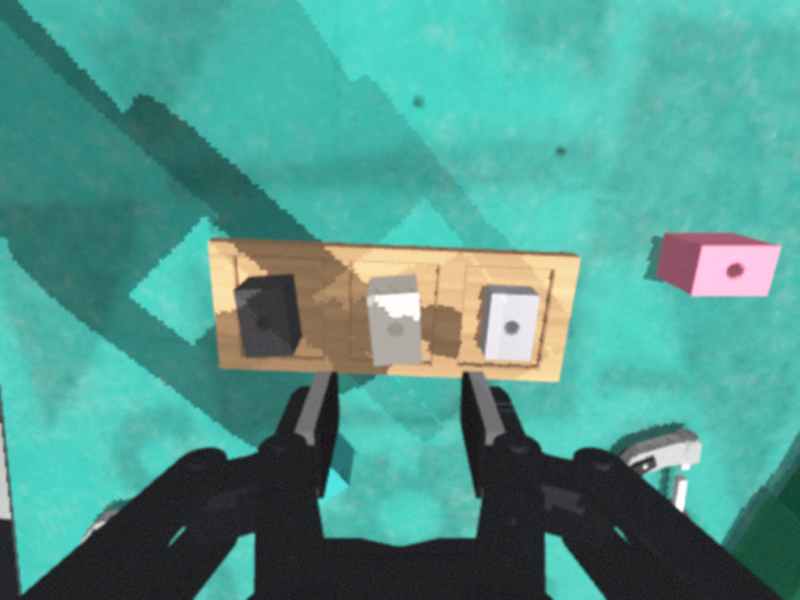

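Steel sits centred in the far pocket (483..537, 290..360). The white block's top is at (370..421, 292..365), between the fingers, which are centred at column 400.

Call:
{"name": "move_arm", "arguments": {"increments": "-0.002 0 -0.06 0 0 0; -0.002 0 -0.11 0 0 0; -0.002 0 -0.14 0 0 0; -0.002 0 -0.155 0 0 0; -0.002 0 -0.162 0 0 0"}}

```text
t: 16.52
position: [0.4851, -0.3109, 0.0138]
eef_rot: [-3.139, -0.0, 1.763]
ft_force: [-0.5, -0.5, 0.1]
width: 0.0425
grip_force: 0.0
```

Call:
{"name": "move_arm", "arguments": {"increments": "0 0 0 0 0 0; 0 0 0 0 0 0; 0 0 0 0 0 0; 0 0 0 0 0 0; 0 0 0 0 0 0", "grip": 0.15}}

```text
t: 16.93
position: [0.4861, -0.3119, 0.0163]
eef_rot: [3.141, 0.003, 1.763]
ft_force: [0.1, -0.8, -1.0]
width: 0.0228
grip_force: 42.0
```

Run:
```python
from h import *
f=np.load('w6.npy',allow_pickle=True).item();s=np.load('s6.npy',allow_pickle=True).item()
W=lambda L,z:p2w(f,np.array(L)*.64,z,s)[:,:2]
p=W([(369,294),(419,291),(422,364),(373,366)],.038);print(p,p.mean(0)); e=np.diff(p,axis=0);print(np.hypot(*e.T),np.degrees(np.arctan2(e[:,1],e[:,0])))
p=W([(484,291),(537,290),(534,360),(483,359)],.022);print(p.mean(0))
```

```text
[[ 0.47143651 -0.29716448]
 [ 0.4938469  -0.29128933]
 [ 0.5030365  -0.32778074]
 [ 0.47972454 -0.33345041]] [ 0.48701111 -0.31242124]
[0.02316771 0.03763073 0.02399151] [  14.69019282  -75.86516533 -166.33055991]
[ 0.54496395 -0.30587995]
```

Call:
{"name": "move_arm", "arguments": {"increments": "0 0 0.06 0 0 0; 0 0 0.14 0 0 0; 0 0 0.22 0 0 0; 0 0.08 0.22 0 0 0; 0 0.16 0.22 0 0 0"}}

```text
t: 17.35
position: [0.4882, -0.2336, 0.1306]
eef_rot: [3.135, 0.008, 1.759]
ft_force: [0.8, 1.3, -3.0]
width: 0.023
grip_force: 42.1
```

Call:
{"name": "move_arm", "arguments": {"increments": "0.01 0.41 0 0 0 0; 0.01 0.41 0 0 0 0; 0.01 0.41 0 0 0 0; 0.01 0.41 0 0 0 0; 0.01 0.41 0 0 0 0"}}

```text
t: 17.77
position: [0.4904, -0.0245, 0.126]
eef_rot: [3.141, 0.002, 1.763]
ft_force: [0.7, 0.5, -1.8]
width: 0.023
grip_force: 42.1
```

Call:
{"name": "move_arm", "arguments": {"increments": "0.007 0.07 0 0 0 0; 0.007 0.12 0 0 0 0; 0.007 0.141 0 0 0 0; 0.007 0.141 -0.03 0 0 0; 0.007 0.141 -0.06 0 0 0"}}

```text
t: 18.18
position: [0.4954, 0.0444, 0.0967]
eef_rot: [3.138, 0.003, 1.765]
ft_force: [-0.7, -0.3, -2.4]
width: 0.0229
grip_force: 42.1
```

Call:
{"name": "move_arm", "arguments": {"increments": "0 0 0 0 0 0; 0 0 0 0 0 0; 0 0 0 0 0 0"}}

```text
t: 18.43
position: [0.4947, 0.0433, 0.0963]
eef_rot: [3.141, 0.002, 1.762]
ft_force: [0.4, -0.4, -1.7]
width: 0.0231
grip_force: 42.0
```

Call:
{"name": "move_arm", "arguments": {"increments": "0 0 -0.025 0 0 0; 0 0 -0.048 0 0 0; 0 0 -0.063 0 0 0; 0 0 -0.072 0 0 0; 0 0 -0.077 0 0 0"}}

```text
t: 18.85
position: [0.4933, 0.0438, 0.0555]
eef_rot: [-3.139, 0.001, 1.763]
ft_force: [0.4, -0.3, -2.0]
width: 0.0234
grip_force: 42.1
```

Call:
{"name": "move_arm", "arguments": {"increments": "0 0 0 0 0 0; 0 0 -0.003 0 0 0; 0 0 -0.005 0 0 0; 0 0 -0.005 0 0 0"}}

```text
t: 19.18
position: [0.4948, 0.0439, 0.0552]
eef_rot: [3.141, 0.002, 1.763]
ft_force: [-0.2, 0.0, 1.0]
width: 0.0231
grip_force: 42.2
```

Call:
{"name": "move_arm", "arguments": {"increments": "0 0 0 0 0 0; 0 0 0.002 0 0 0; 0 0 0.02 0 0 0; 0 0 0.08 0 0 0; 0 0 0.15 0 0 0", "grip": 0.5}}

```text
t: 19.6
position: [0.4923, 0.0439, 0.1286]
eef_rot: [-3.136, 0.001, 1.763]
ft_force: [1.5, 0.2, 1.4]
width: 0.0426
grip_force: 0.0
```

Call:
{"name": "move_arm", "arguments": {"increments": "0.06 0.4 0 0 0 0; 0.06 0.4 0 0 0 0; 0.06 0.4 0 0 0 0; 0.06 0.4 0 0 0 0; 0.06 0.4 0 0 0 0", "grip": 0.7, "newtons": 70}}

```text
t: 20.02
position: [0.5247, 0.2465, 0.1311]
eef_rot: [3.14, 0.001, 1.763]
ft_force: [0.4, -0.4, -0.4]
width: 0.0597
grip_force: 0.0
```

Call:
{"name": "move_arm", "arguments": {"increments": "0.01 0.07 0 0 0 0; 0.02 0.13 -0.03 0 0 0; 0.022 0.152 -0.08 0 0 0; 0.022 0.152 -0.12 0 0 0; 0.022 0.152 -0.14 0 0 0"}}

```text
t: 20.43
position: [0.5339, 0.3203, 0.0574]
eef_rot: [-3.138, 0.003, 1.765]
ft_force: [-0.3, -0.6, -0.7]
width: 0.0596
grip_force: 0.0
```

Call:
{"name": "move_arm", "arguments": {"increments": "0 0 0 0 0 0; 0 0 0 0 0 0; 0 0 0 0 0 0"}}

```text
t: 20.68
position: [0.5364, 0.3198, 0.0614]
eef_rot: [3.139, 0.001, 1.762]
ft_force: [0.6, 0.1, 1.5]
width: 0.0601
grip_force: 0.0
```

Run:
```python
from h import *
s=arm.read_state(); f=cams.grab_frame("wrist");np.save('w7.npy',f);np.save('s7.npy',s)
print(s['t'],s['position'],np.degrees(s['eef_rot']),s['ft_force'],s['width'])
t=cams.grab_frame("top");np.save('t7.npy',t)
a=cv2.resize(f['img'],(533,400),interpolation=cv2.INTER_CUBIC)
b=cv2.resize(t['img'][160:260,190:257],(267,400),interpolation=cv2.INTER_CUBIC)
cv2.imwrite("pics/w7.png",np.hstack([a,b]))
```

```text
20.6833 [0.5363947  0.31979605 0.06137155] [1.79876417e+02 7.43988690e-02 1.00951959e+02] [0.61240628 0.07744951 1.51230021] 0.06008207440439325
```

View pics/w7.png

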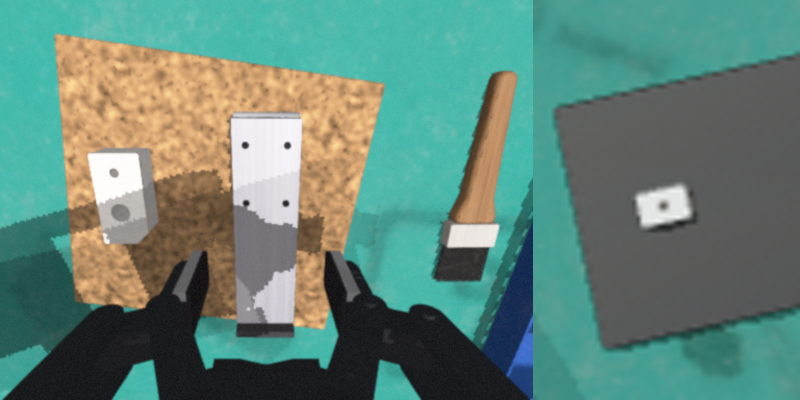

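The white block stands upright and square on the plate. The bar lies between the fingers, and the milled block is beside it, clear. I descend and grip the bar.

Call:
{"name": "move_arm", "arguments": {"increments": "0 0 -0.03 0 0 0; 0 0 -0.06 0 0 0; 0 0 -0.082 0 0 0; 0 0 -0.093 0 0 0; 0 0 -0.099 0 0 0"}}

```text
t: 21.2
position: [0.535, 0.3195, 0.0095]
eef_rot: [-3.14, 0.002, 1.762]
ft_force: [0.1, 0.3, -0.7]
width: 0.0599
grip_force: 0.0
```

Call:
{"name": "move_arm", "arguments": {"increments": "0 0 0 0 0 0; 0 0 0 0 0 0; 0 0 0 0 0 0; 0 0 0 0 0 0; 0 0 0 0 0 0", "grip": 0.3}}

```text
t: 21.62
position: [0.5358, 0.3201, 0.0109]
eef_rot: [3.141, 0.002, 1.763]
ft_force: [0.2, -1.0, 1.9]
width: 0.0382
grip_force: 71.7
```

Call:
{"name": "move_arm", "arguments": {"increments": "0 0 0.01 0 0 0; 0 0 0.04 0 0 0; 0 0 0.1 0 0 0; 0 0 0.17 0 0 0; 0 0 0.24 0 0 0"}}

```text
t: 22.03
position: [0.5339, 0.3193, 0.1305]
eef_rot: [-3.138, 0.003, 1.763]
ft_force: [1.1, 0.9, -4.5]
width: 0.0383
grip_force: 71.7
```

Call:
{"name": "move_arm", "arguments": {"increments": "-0.033 -0.4 0 0.06 0.012 0; -0.033 -0.4 0 0.06 0.012 0; -0.033 -0.4 0 0.06 0.012 0; -0.033 -0.4 0 0.06 0.012 0; -0.033 -0.4 0 0.06 0.012 0"}}

```text
t: 22.45
position: [0.5175, 0.1174, 0.1303]
eef_rot: [-3.14, -0.119, 1.763]
ft_force: [0.9, 0.4, -5.6]
width: 0.0386
grip_force: 71.7
```

Call:
{"name": "move_arm", "arguments": {"increments": "-0.006 -0.08 0 0.03 0.006 0; -0.012 -0.16 0 0.067 0.0125 0; -0.02 -0.23 0 0.067 0.0125 0; -0.023 -0.275 0 0.067 0.0125 0; -0.023 -0.288 0 0.067 0.0125 0"}}

```text
t: 22.87
position: [0.5067, -0.0279, 0.1304]
eef_rot: [-3.141, -0.255, 1.759]
ft_force: [-0.1, 0.5, -4.5]
width: 0.0388
grip_force: 71.8
```

Call:
{"name": "move_arm", "arguments": {"increments": "0 0 0 0 0 0; 0 0 -0.01 0 0 0; 0 0 -0.02 0 0 0; 0 0 -0.02 0 0 0; 0 0 -0.02 0 0 0"}}

```text
t: 23.28
position: [0.5066, -0.0227, 0.1191]
eef_rot: [-3.14, -0.258, 1.765]
ft_force: [0.5, 0.1, -5.6]
width: 0.0384
grip_force: 71.7
```

Run:
```python
from h import *
s=arm.read_state(); f=cams.grab_frame("wrist");np.save('w8.npy',f);np.save('s8.npy',s)
print(s['t'],s['position'],np.degrees(s['eef_rot']),s['ft_force'],s['width'])
Rm=R.from_euler('xyz',s['eef_rot']).as_matrix(); print('bar y axis',Rm[:,0],np.degrees(np.arcsin(Rm[2,0])),np.degrees(np.arctan2(Rm[1,0],Rm[0,0])))
cv2.imwrite("pics/w8.png",cv2.resize(f['img'],(800,600),interpolation=cv2.INTER_CUBIC))
```

```text
23.2833 [ 0.50659571 -0.02273832  0.11913781] [-179.89903837  -14.76335996  101.1021434 ] [ 0.52192135  0.13099646 -5.55695292] 0.0384204436358686
bar y axis [-0.18620165  0.94888984  0.25482743] 14.763359957688053 101.10214339610134
```

View pics/w8.png

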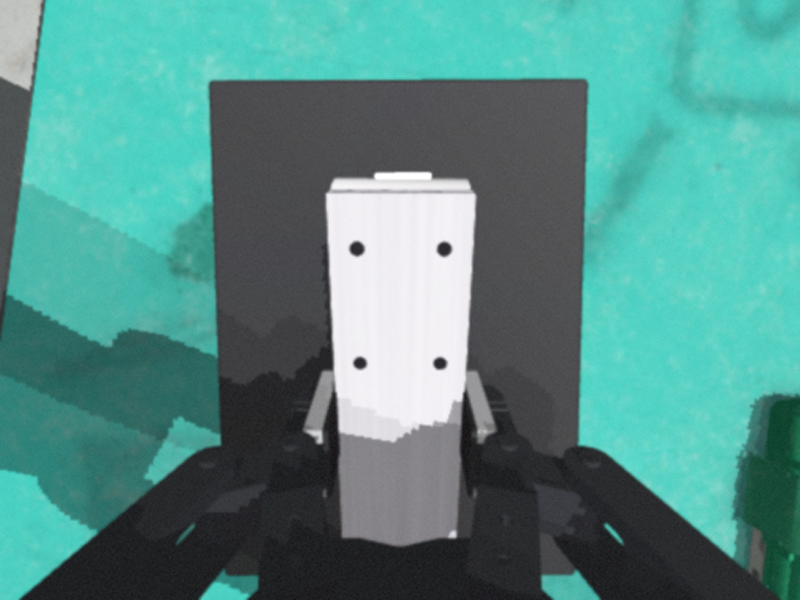

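The white block shows beyond the bar's raised end at (375..432,176), laterally in line with the bar. I lower the bar.

Call:
{"name": "move_arm", "arguments": {"increments": "0.002 -0.002 -0.03 0 0 0; 0.002 -0.002 -0.06 0 0 0; 0.002 -0.002 -0.08 0 0 0; 0.002 -0.002 -0.09 0 0 0; 0.002 -0.002 -0.095 0 0 0"}}

```text
t: 23.75
position: [0.5076, -0.0246, 0.0715]
eef_rot: [-3.14, -0.258, 1.763]
ft_force: [0.2, -0.9, -5.4]
width: 0.0386
grip_force: 71.7
```

Call:
{"name": "move_arm", "arguments": {"increments": "0 0 0 0 0 0; 0 0 0 0 0 0; 0 0 0 0 0 0"}}

```text
t: 24.0
position: [0.509, -0.0253, 0.0734]
eef_rot: [3.14, -0.256, 1.763]
ft_force: [0.1, 0.2, -5.1]
width: 0.0385
grip_force: 71.7
```

Call:
{"name": "move_arm", "arguments": {"increments": "-0.002 0.003 -0.004 0 0 0; -0.002 0.003 -0.008 0 0 0; -0.002 0.003 -0.01 0 0 0; -0.002 0.003 -0.01 0 0 0; -0.002 0.003 -0.01 0 0 0"}}

```text
t: 24.42
position: [0.5073, -0.0236, 0.0678]
eef_rot: [3.142, -0.257, 1.763]
ft_force: [-0.7, -0.4, -3.7]
width: 0.0385
grip_force: 72.0
```

Call:
{"name": "move_arm", "arguments": {"increments": "0 0 -0.002 0 0 0; 0 0 -0.004 0 0 0; 0 0 -0.004 0 0 0; 0 0 -0.004 0 0 0"}}

```text
t: 24.75
position: [0.5074, -0.0236, 0.0677]
eef_rot: [-3.141, -0.258, 1.763]
ft_force: [-7.0, -0.8, 9.8]
width: 0.0386
grip_force: 73.5
```

Call:
{"name": "move_arm", "arguments": {"increments": "0 0 0.001 0 0 0; 0 0 0.003 0 0 0; 0 0 0.02 0 0 0; 0 0 0.07 0 0 0; 0 0 0.13 0 0 0", "grip": 0.68}}

```text
t: 25.17
position: [0.5058, -0.0232, 0.1297]
eef_rot: [-3.138, -0.259, 1.762]
ft_force: [1.2, -0.1, 1.2]
width: 0.0583
grip_force: 0.0
```

Call:
{"name": "move_arm", "arguments": {"increments": "-0.076 0.4 0.03 -0.127 -0.0245 0; -0.076 0.4 0.03 -0.127 -0.0245 0; -0.076 0.4 0.03 -0.127 -0.0245 0; -0.076 0.4 0.03 -0.127 -0.0245 0; -0.076 0.4 0.03 -0.127 -0.0245 0", "grip": 0.55, "newtons": 40}}

```text
t: 25.58
position: [0.4689, 0.1788, 0.1471]
eef_rot: [3.139, 0.001, 1.763]
ft_force: [0.7, -0.2, 0.5]
width: 0.0468
grip_force: 0.0
```

Call:
{"name": "move_arm", "arguments": {"increments": "-0.015 0.08 0 0 0 0; -0.03 0.16 0 0 0 0; -0.043 0.24 -0.03 0 0 0; -0.053 0.28 -0.08 0 0 0; -0.053 0.287 -0.12 0 0 0"}}

```text
t: 26.0
position: [0.4423, 0.3239, 0.0861]
eef_rot: [3.139, -0.0, 1.767]
ft_force: [0.2, -0.3, -0.5]
width: 0.047
grip_force: 0.0
```

Call:
{"name": "move_arm", "arguments": {"increments": "0 0 0 0 0 0; 0 0 0 0 0 0; 0 0 0 0 0 0"}}

```text
t: 26.25
position: [0.4437, 0.3198, 0.087]
eef_rot: [3.14, 0.001, 1.762]
ft_force: [0.5, -0.1, -0.1]
width: 0.0468
grip_force: 0.0
```

Call:
{"name": "move_arm", "arguments": {"increments": "-0.001 0 -0.06 0 0 0; -0.001 0 -0.1 0 0 0; -0.001 0 -0.13 0 0 0; -0.001 0 -0.144 0 0 0; -0.001 0 -0.15 0 0 0"}}

```text
t: 26.67
position: [0.443, 0.3192, 0.0109]
eef_rot: [3.141, 0.002, 1.761]
ft_force: [0.7, 0.6, 0.4]
width: 0.0467
grip_force: 0.0
```

Call:
{"name": "move_arm", "arguments": {"increments": "0 0 0 0 0 0; 0 0 0 0 0 0; 0 0 0 0 0 0; 0 0 0 0 0 0; 0 0 0 0 0 0", "grip": 0.2}}

```text
t: 27.08
position: [0.4435, 0.3203, 0.0121]
eef_rot: [3.139, 0.001, 1.763]
ft_force: [0.5, -1.3, 5.2]
width: 0.0291
grip_force: 41.6
```

Call:
{"name": "move_arm", "arguments": {"increments": "0 0 0.02 0 0 0; 0 0 0.08 0 0 0; 0 0 0.16 0 0 0; 0 0 0.24 0 0 0; 0 0 0.28 0 0 0"}}

```text
t: 27.5
position: [0.4438, 0.321, 0.1563]
eef_rot: [3.136, -0.001, 1.763]
ft_force: [0.0, 0.1, -1.1]
width: 0.0285
grip_force: 40.9
```

Run:
```python
from h import *
t=cams.grab_frame("top");g=cams.grab_frame("scene")
a=cv2.resize(t['img'][165:255,190:310],(480,360),interpolation=cv2.INTER_CUBIC)
b=cv2.resize(g['img'][175:245,185:297],(320,200),interpolation=cv2.INTER_CUBIC)
b=cv2.copyMakeBorder(b,0,160,0,0,cv2.BORDER_CONSTANT)
cv2.imwrite("pics/w9.png",np.hstack([a,b]))
```

```text
(no output)
```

View pics/w9.png

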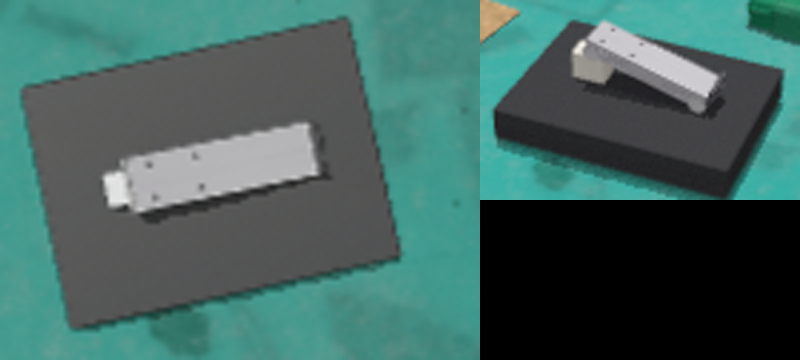

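The bar rests on the white block, with its low end on the plate and the stop strip low. I carry the milled block to it.

Call:
{"name": "move_arm", "arguments": {"increments": "0.076 -0.4 0 0.06 0.012 0; 0.076 -0.4 0 0.06 0.012 0; 0.076 -0.4 0 0.06 0.012 0; 0.076 -0.4 0 0.06 0.012 0; 0.076 -0.4 0 0.06 0.012 0"}}

```text
t: 28.02
position: [0.4789, 0.1179, 0.1489]
eef_rot: [-3.138, -0.12, 1.763]
ft_force: [1.8, -0.7, -1.1]
width: 0.0287
grip_force: 40.9
```

Call:
{"name": "move_arm", "arguments": {"increments": "0.015 -0.08 0 0.067 0.0125 0; 0.03 -0.16 0 0.067 0.0125 0; 0.045 -0.24 0 0.067 0.0125 0; 0.06 -0.32 0 0.067 0.0125 0; 0.067 -0.366 0 0.067 0.0125 0"}}

```text
t: 28.43
position: [0.5131, -0.0666, 0.1489]
eef_rot: [-3.139, -0.257, 1.759]
ft_force: [-0.3, 0.1, -1.1]
width: 0.0285
grip_force: 40.9
```

Call:
{"name": "move_arm", "arguments": {"increments": "0 0 -0.01 0 0 0; 0 0 -0.03 0 0 0; 0 0 -0.05 0 0 0; 0 0 -0.05 0 0 0; 0 0 -0.05 0 0 0"}}

```text
t: 28.85
position: [0.5123, -0.0614, 0.1235]
eef_rot: [-3.138, -0.259, 1.764]
ft_force: [0.4, 0.4, -0.8]
width: 0.0291
grip_force: 40.8
```

Run:
```python
from h import *
s=arm.read_state(); print(s['t'],s['position'],np.degrees(s['eef_rot']),s['ft_force'],s['width'])
Rm=R.from_euler('xyz',s['eef_rot']).as_matrix(); print(np.degrees(np.arcsin(Rm[2,0])),np.degrees(np.arctan2(Rm[1,0],Rm[0,0])),np.degrees(np.arcsin(Rm[2,1])))
```

```text
28.85 [ 0.51225791 -0.06140613  0.12353747] [-179.80135317  -14.83292796  101.07335143] [ 0.39652762  0.36603931 -0.83876503] 0.029142289604371974
14.832927964891695 101.07335143488368 -0.19202717997188765
```

Call:
{"name": "move_arm", "arguments": {"increments": "0.002 -0.002 -0.025 0 0 0; 0.002 -0.002 -0.045 0 0 0; 0.002 -0.002 -0.06 0 0 0; 0.002 -0.002 -0.064 0 0 0; 0.002 -0.002 -0.066 0 0 0"}}

```text
t: 29.27
position: [0.5141, -0.0638, 0.0914]
eef_rot: [-3.14, -0.258, 1.763]
ft_force: [0.8, 0.1, -0.8]
width: 0.0287
grip_force: 40.9
```

Call:
{"name": "move_arm", "arguments": {"increments": "0 0 0 0 0 0; 0 0 0 0 0 0; 0 0 0 0 0 0"}}

```text
t: 29.52
position: [0.5152, -0.0643, 0.0931]
eef_rot: [3.141, -0.256, 1.763]
ft_force: [-0.3, -0.0, -1.5]
width: 0.0289
grip_force: 40.9
```

Call:
{"name": "move_arm", "arguments": {"increments": "-0.001 0.003 -0.005 0 0 0; -0.001 0.003 -0.009 0 0 0; -0.001 0.003 -0.012 0 0 0; -0.001 0.003 -0.014 0 0 0; -0.001 0.003 -0.014 0 0 0"}}

```text
t: 29.93
position: [0.5143, -0.0627, 0.0855]
eef_rot: [-3.142, -0.257, 1.763]
ft_force: [-0.0, -0.8, -1.0]
width: 0.0287
grip_force: 40.9
```

Call:
{"name": "move_arm", "arguments": {"increments": "0 0 -0.001 0 0 0; 0 0 -0.002 0 0 0; 0 0 -0.002 0 0 0; 0 0 -0.002 0 0 0"}}

```text
t: 30.27
position: [0.5144, -0.0627, 0.0854]
eef_rot: [3.142, -0.257, 1.763]
ft_force: [-3.0, -1.0, 5.0]
width: 0.0288
grip_force: 41.6
```

Contact came at the expected height with a light force. I release and retreat.

Call:
{"name": "move_arm", "arguments": {"increments": "0 0 0 0 0 0; 0 0 0.002 0 0 0; 0 0 0.01 0 0 0; 0 0 0.05 0 0 0; 0 0 0.11 0 0 0", "grip": 0.55}}

```text
t: 30.68
position: [0.5119, -0.0619, 0.137]
eef_rot: [-3.135, -0.26, 1.761]
ft_force: [0.9, 0.0, -0.3]
width: 0.0467
grip_force: 0.0
```

Call:
{"name": "move_arm", "arguments": {"increments": "0 0 0.08 -0.06 -0.012 0; 0 0 0.15 -0.127 -0.0245 0; 0 -0.08 0.22 -0.127 -0.0245 0; 0 -0.16 0.25 -0.127 -0.0245 0; 0 -0.24 0.25 -0.127 -0.0245 0"}}

```text
t: 31.1
position: [0.5165, -0.1729, 0.2697]
eef_rot: [3.134, 0.007, 1.768]
ft_force: [0.9, -0.4, -0.5]
width: 0.0471
grip_force: 0.0
```

Call:
{"name": "move_arm", "arguments": {"increments": "0 0 0 0 0 0; 0 0 0 0 0 0; 0 0 0 0 0 0; 0 0 0 0 0 0; 0 0 0 0 0 0"}}

```text
t: 31.52
position: [0.5141, -0.1722, 0.2628]
eef_rot: [-3.14, 0.001, 1.764]
ft_force: [0.7, 0.7, 0.1]
width: 0.0471
grip_force: 0.0
```

Run:
```python
from h import *
s=arm.read_state();f=cams.grab_frame("wrist");t=cams.grab_frame("top");g=cams.grab_frame("scene");print(s['t'],s['position'],s['width'])
a=cv2.resize(f['img'],(400,300),interpolation=cv2.INTER_CUBIC)
b=cv2.resize(g['img'][175:250,185:285],(400,300),interpolation=cv2.INTER_CUBIC)
c=cv2.resize(t['img'][120:270,190:360],(340,300),interpolation=cv2.INTER_CUBIC);c=cv2.copyMakeBorder(c,0,0,0,460,cv2.BORDER_CONSTANT)
cv2.imwrite("pics/w10.png",np.vstack([np.hstack([a,b]),c]))
```

```text
31.5167 [ 0.51405121 -0.17223021  0.26284009] 0.04710976799913727
```

View pics/w10.png

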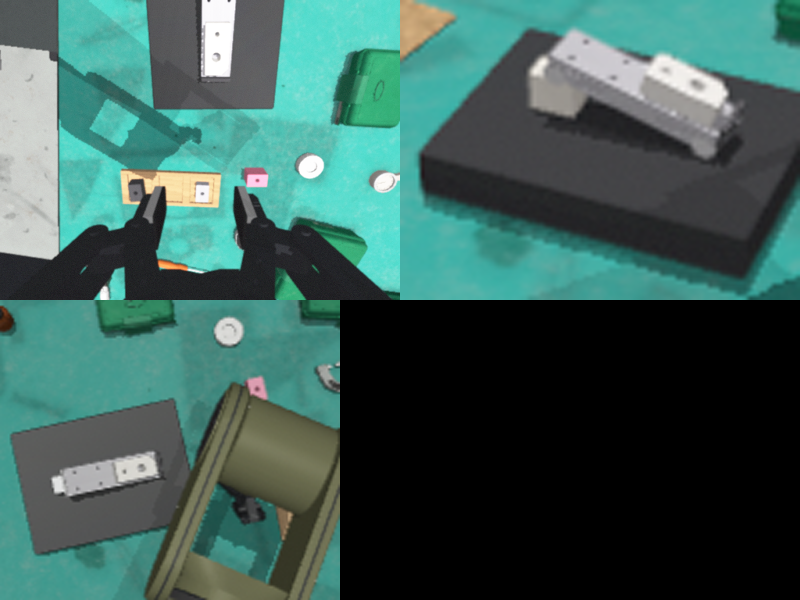

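The milled block lies flat and lengthwise close to the stop strip. The bar rests on the white block, the steel block sits in the far pocket, and the dark block is unmoved. I hand the job in.

```bash
python3 -c "
from station import arm
print(arm.finish_job())"
```

```text
the job is handed in; nothing more can be done
None
```

I handed the job in at about 31.5 s: the last pictures show the bar on the white block with its stop end low, the milled block flat and close to the stop strip, and the steel block in the rack's far pocket; the judge's verdict was not shown.

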